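Show the inking order at the printmaking table

ROBOT

A 7-joint arm with a two-finger parallel gripper is mounted at the origin on the work surface. World frame = base frame: x ahead of the robot, y to its left, z up, the work surface at z = 0. Lengths are in mm, angles in degrees, forces in N, time in s.
With the tool pointing down it reaches from about 350 to 900 mm from the base axis. Payload 8.1 kg.
Tool frame: the origin (TCP) lies at the very end of the fingers, on their centre line; the grasp point (between the pads) lies 19 mm behind it; x points along the fingers, y is the direction in which the jaws open and shut, and the axes are right-handed (so a half turn about x gives the same grasp; the last joint's range is limited). The gripper opens to 85 mm and grips with 20 to 120 N. Pads are 22 mm wide; open, the fingers measure 114 mm over their backs; the gripper's body (76 mm by 85 mm) begins 54 mm behind the grasp point. The pads swing forward as they close: fully open they stand 13 mm farther back than shut.
Start: joints at [70.096, 24.895, 1.432, 90.138, -0.665, 64.973, -4.303], TCP at [151.451, -606.386, 231.323] pointing down, gripper open.
Joint ranges: [-149.89, 149.89], [-25.12, 119.58], [-72.63, 75.52], [4.76, 147.25], [-75.54, 255.54], [6.69, 114.76], [-157.13, 157.13]. Speed limits (degrees/s): [127.2, 127.2, 172.46, 172.46, 180, 180, 180].

INTERFACE

Orientations are given as a 3x3 rotation matrix whose columns are the frame's x, y, z axes.
In Python, from workcell import r gives the robot as it stands.
- The arm moves only by the tool apply_moves, never from a script. Its argument "targets" is a list of rows, each an object of numbers: "x", "y", "z": the shift along the world's x, y, z in m; "yaw": the turn about the world's z in degrees; "fingers": the opening, from 0 (shut) to 1 (fully open). A call has 1 to 12 rows; each row is the pose to reach, as a shift and turn from the pose commanded when the call began; what a row does not reach only later rows make up. A row lasts 1/10 s, in which the tool goes at most 50 mm and 8.59 degrees, less where a joint would pass 70% of its speed; a pose out of reach is approached as far as the arm can. A call with a gripper value outside its range is refused whole. The fingers move at their own pace and stop on an object; "squeeze" is the grip in N (left out, the last holds). Time passes only in rows, so rows that repeat a pose let the fingers close. It gives the time, the measured TCP pose, the force and the opening at its end, in the units of the state.
- r.get_state(): the state, without advancing time (a new reading comes with each control period).
- r.camera(name): name is "scene" or "top" or "wrist"; returns a dict with "img" (384x512x3 uint8, red, green, blue), "intrinsics" (3x3 intrinsics, pixels), "R" (3x3) and "t" (3): a world point X has camera coordinates R X + t; the wrist camera has in their place "T_tool_cam" (4x4, takes a point from camera to tool coordinates, whose origin is the TCP and whose axes are the tool frame's). Camera axes: x right, y down, z forward; pixel columns grow to the right and rows downward; lengths in mm; the calibration is good to about 2 mm. A picture is of the moment at which its call begins: read the wrist's pose just before it. There is no depth.
- r.hand_in(): hands the job in, once; it reports no verdict.
The state is a dict: "time": time; "q": joint angles; "qd": joint speeds; "joint_torque": joint torques, N m; "position": TCP position; "orientation": TCP orientation; "wrist_force": force on the tool from outside, world axes, zero at the start; "moment": the same for the moment, N m; "gripper_width": opening from 0.0 (shut) to 1.0 (fully open).
Only numpy, scipy, OpenCV 4.12 (cv2) and the standard library are available. Lean on these libraries where they do the work, as an engineer would, in place of code of your own. Each camera call takes 0.05 s, during which the arm holds its last target.

TASK

Show the newcomer how the block gets inked by pointing straight down at three things in turn, holding the fingertips still for two seconds just above each (about 3 cm, no more than 5): first the lid of the short, wide jar, then the middle of the wide brayer's roller, and last the cut-off corner of the printing block, where the rolling begins. Stop there, still pointing at that corner. Touch and move nothing on the table, and do not bring the fingers down over the other jars or the other roller.

Things in the scene. Friction and masses are not known exactly. Their poses are not given: they have to be found in the camera images.
- jar_squat: the short, wide jar: upright orange jar with a flat black screw lid, 88 mm across and 56 mm high (the other two jars look alike but are narrow and taller); origin at the centre of its underside, z up; loose
- jar_squat_top (a point): centre of the flat top of the short, wide jar's lid, 56 mm above the table
- jar_mid: a narrow jar, not to be pointed at: 62 mm across, 85 mm high, orange with black lid; origin at the centre of its underside; loose
- jar_tall: the tallest narrow jar, not to be pointed at: 62 mm across, 115 mm high, orange with black lid; origin at the centre of its underside; loose
- brayer_wide: the wide brayer (hand ink roller) lying on the table: black rubber roller 120 mm long and 38 mm thick in a steel yoke (135 mm wide), turned wooden handle; origin on the table under the middle of the roller; the roller lies along its y axis, the handle runs from the roller to -x, ending 165 mm from the roller's axis and at most 36 mm high; loose
- roller_top (a point): top of the wide brayer's roller at the middle of its length, 38 mm above the table
- brayer_narrow: the narrow brayer, not to be pointed at: the same make with a roller only 50 mm long (yoke 65 mm wide), 38 mm high; origin on the table under the middle of its roller, handle to its -x, 165 mm long; loose
- block: the printing block: grey carved slab 160 mm (its x) by 120 mm (its y) and 18 mm thick, flat on the table, a leaf sprig carved into its upper face; one of its four corners, the +x +y one, is cut off at 45 degrees (40 mm off each side); origin at the centre of its underside; it may lie turned any way round; loose
- cut_corner (a point): middle of the slanting edge of the block's cut-off corner, on its upper face, 18 mm above the table
- tape: bystander: roll of tape lying flat beyond the block, 90 mm across, 24 mm high; origin at the centre of its underside; loose (other bystanders stand round the edges, all farther out or nearer the robot than the work)

How it is judged:
By the outcome, as a careful person would: the job done as asked, in the order asked, and still so for the second after the job is handed in, with the robot touching nothing.
It also fails if it takes over 61 s, if anything falls off the work surface, if the arm or the gripper's body presses on something with over 40 N, if the wrist force passes 120 N, or if a joint passes its speed limit or range.

## Working session

There is one attempt and no reset: what is moved stays moved. The work goes in short steps, Python scripts to look and compute and a tool call to move; the robot and the scene stay as the last step left them, time stands still between calls to the robot, and variables do not carry over. Pictures are saved under pics/ and viewed, and the job is handed in when it is done.

Besides the shell and the picture viewer there is one more tool, called after ">>>" by a JSON object that holds its "op" and its "data", one argument or row to a line. apply_moves: Moves the arm, as the interface text tells. Its arguments: {"type":"object","properties":{"targets":{"type":"array","items":{"type":"object","properties":{"x":{"type":"number"},"y":{"type":"number"},"z":{"type":"number"},"yaw":{"type":"number"},"fingers":{"type":"number"}}}},"squeeze":{"type":"number"}},"required":["targets"]}

```bash
mkdir -p pics; python3 - <<'E'
from workcell import r
import cv2,pickle
s=r.get_state();print(s['time'],s['position'],s['orientation'],s['gripper_width'])
d={}
for n in('scene','top'):
    c=r.camera(n);d[n]=c;cv2.imwrite(f'pics/{n}1.png',c['img'][:,:,::-1]);print(n,c['intrinsics'],c['R'],c['t'])
pickle.dump(d,open('c.pkl','wb'))
E
```

```text
0.0 [ 151.31675867 -605.88774556  230.51265788] [[-5.14852938e-04  2.42303134e-01 -9.70200457e-01]
 [ 1.50007644e-03 -9.70199307e-01 -2.42303643e-01]
 [-9.99998742e-01 -1.58012559e-03  1.36036742e-04]] 1.0033043386523703
scene [[401.61351801   0.         247.307905  ]
 [  0.         401.61351801 193.44513679]
 [  0.           0.           1.        ]] [[ 0.79965617  0.60033769  0.01202753]
 [ 0.43721497 -0.56841168 -0.69695856]
 [-0.4115739   0.56258583 -0.71701053]] [-403.55552572 -223.37027436 1191.0284088 ]
top [[419.3468483    0.         255.38582862]
 [  0.         419.3468483  192.2210344 ]
 [  0.           0.           1.        ]] [[-0.00132814 -0.9997183   0.02369723]
 [-0.99508514 -0.00102513 -0.09901775]
 [ 0.09901414 -0.02371227 -0.99480346]] [ -74.79100008  550.03888782 1133.11921318]
```

View pics/scene1.png

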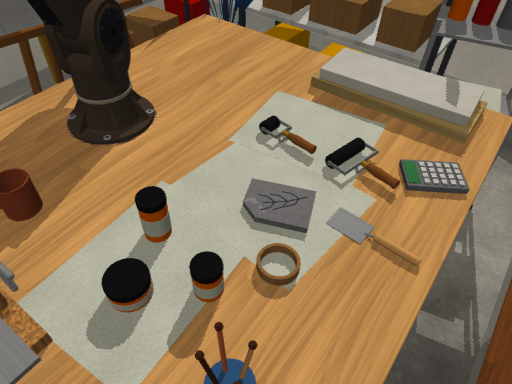

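View pics/top1.png

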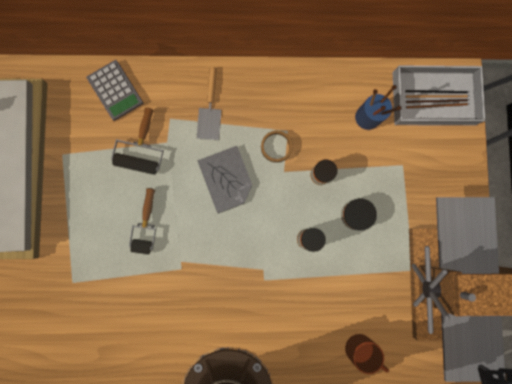

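The top view shows the squat jar near (360,214), the wide roller near (136,160) and the block near (227,180). I'll zoom in on those and segment them.

```bash
cat > h.py <<'E'
import numpy as np,cv2,pickle
d=pickle.load(open('c.pkl','rb'))
def ray(n,u,v,z):
    c=d[n];R=np.array(c['R']);t=np.array(c['t']);o=-R.T@t
    k=R.T@np.linalg.inv(c['intrinsics'])@[u,v,1];return o+k*(z-o[2])/k[2]
def proj(n,X):
    c=d[n];p=np.array(c['intrinsics'])@(np.array(c['R'])@X+c['t']);return p[:2]/p[2]
E
python3 - <<'E'
from h import *
t=d['top']['img'];s=d['scene']['img']
a=cv2.resize(t[135:225,185:275],None,fx=4,fy=4,interpolation=2)
b=cv2.resize(t[100:190,95:185],None,fx=4,fy=4,interpolation=2)
cv2.imwrite('pics/z1.png',np.hstack([a,b])[:,:,::-1])
a=cv2.resize(s[165:245,230:330],None,fx=4,fy=4,interpolation=2)
b=cv2.resize(s[120:200,310:410],None,fx=4,fy=4,interpolation=2)
cv2.imwrite('pics/z2.png',np.hstack([a,b])[:,:,::-1])
for n,z0 in(('top',0),('scene',0)):
    g=d[n]['img'].max(2); m=(g<45).astype('uint8')
    N,l,st,ce=cv2.connectedComponentsWithStats(m)
    for i in range(1,N):
        if st[i,4]>60: print(n,st[i],ce[i].round(1),[ray(n,*ce[i],z).round(0)[:2] for z in(19,38,56,85,115)])
E
```

```text
top [485  76  27  13  92] [498.7  82. ] [array([ 874., -783.]), array([ 867., -771.]), array([ 860., -760.]), array([ 849., -742.]), array([ 838., -723.])]
top [488 103  24  40 176] [507.3 120.5] [array([ 759., -801.]), array([ 754., -789.]), array([ 749., -778.]), array([ 741., -759.]), array([ 733., -739.])]
top [508 135   4  51 109] [510.2 154.1] [array([ 661., -804.]), array([ 658., -792.]), array([ 654., -780.]), array([ 648., -761.]), array([ 643., -742.])]
top [345 200  30  29 559] [359.9 213.6] [array([ 491., -367.]), array([ 490., -362.]), array([ 489., -357.]), array([ 488., -349.]), array([ 487., -341.])]
top [210 364  48  20 616] [232.4 373.8] [array([ 63., -13.]), array([ 69., -14.]), array([ 75., -14.]), array([ 84., -15.]), array([ 94., -16.])]
top [479 366  33  18 426] [495.2 375.9] [array([  51., -725.]), array([  58., -713.]), array([  64., -703.]), array([  73., -686.]), array([  83., -669.])]
scene [  27    0  103  100 6843] [88.2 45. ] [array([-401.,  233.]), array([-365.,  212.]), array([-330.,  191.]), array([-275.,  157.]), array([-217.,  123.])]
scene [184   
[... 1292 characters left out ...]
 array([648., 221.]), array([660., 186.]), array([672., 150.])]
scene [135 187  31  27 656] [150.3 199.5] [array([ 350., -172.]), array([ 366., -182.]), array([ 381., -192.]), array([ 404., -209.]), array([ 429., -225.])]
scene [190 252  33  32 859] [205.9 267.5] [array([ 577., -235.]), array([ 586., -244.]), array([ 595., -252.]), array([ 609., -266.]), array([ 623., -280.])]
scene [ 102  258   48   45 1679] [125.8 280.1] [array([ 471., -352.]), array([ 484., -357.]), array([ 495., -363.]), array([ 514., -371.]), array([ 533., -380.])]
scene [197 356  22  28 155] [207.9 370.3] [array([ 712., -386.]), array([ 718., -390.]), array([ 723., -395.]), array([ 731., -402.]), array([ 740., -409.])]
```

```bash
sleep 1
```

```text
(no output)
```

View pics/z1.png

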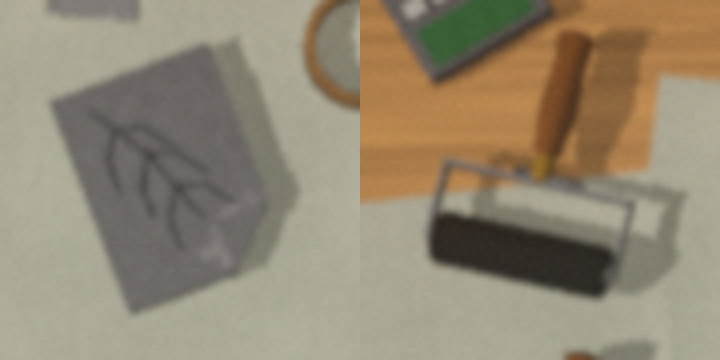

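View pics/z2.png

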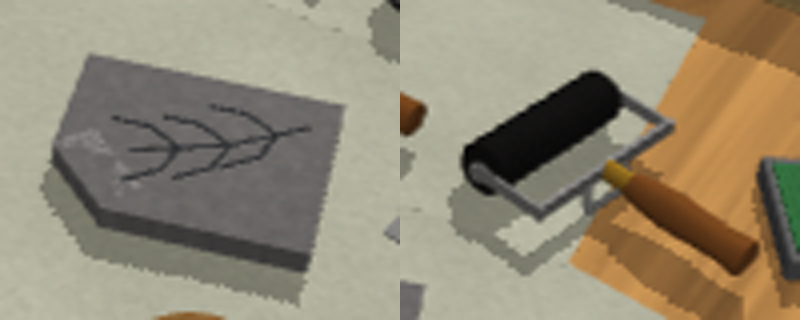

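```bash
python3 - <<'E'
from h import *
T=lambda u,v:((u+.5)/4-.5+185,(v+.5)/4-.5+135)
S=lambda u,v:((u+.5)/4-.5+230,(v+.5)/4-.5+165)
A=[ray('top',*T(*p),18)[:2] for p in[(267,203),(238,272),(132,313),(52,102),(210,45)]]
B=[ray('scene',*S(*p),18)[:2] for p in[(100,211),(54,147),(90,54),(344,106),(307,254)]]
for P in(A,B):
    P=np.array(P);print(P.round(0).tolist(),'sides',np.linalg.norm(np.roll(P,-1,0)-P,axis=1).round(0),'cutmid',P[:2].mean(0).round(1))
for n,th,box in(('top',62,(100,135,175,185)),('scene',45,(320,130,375,175))):
    g=d[n]['img'].max(2);x0,y0,x1,y1=box
    m=np.zeros_like(g);m[y0:y1,x0:x1]=(g[y0:y1,x0:x1]<th)
    m=cv2.morphologyEx(m,cv2.MORPH_OPEN,np.ones((5,5)))
    c=max(cv2.findContours(m,0,1)[0],key=cv2.contourArea);R=cv2.minAreaRect(c);
    M=cv2.moments(c);print(n,R,M['m10']/M['m00'],M['m01']/M['m00'],ray(n,*R[0],19).round(0),ray(n,*R[0],25).round(0))
    b=cv2.boxPoints(R);b=b;print([ray(n,*p,19)[:2].round(0).tolist() for p in b])
E
```

```text
[[570.0, -64.0], [522.0, -44.0], [493.0, 30.0], [641.0, 87.0], [682.0, -24.0]] sides [ 52.  79. 159. 118. 119.] cutmid [546.1 -53.8]
[[575.0, -67.0], [525.0, -44.0], [495.0, 32.0], [643.0, 89.0], [684.0, -23.0]] sides [ 56.  82. 158. 120. 117.] cutmid [550.2 -55.5]
top ((134.4588165283203, 162.93528747558594), (44.036888122558594, 11.388850212097168), 12.52880573272705) 134.33485714285715 162.97447619047617 [633. 262.  19.] [632. 261.  25.]
[[630.0, 325.0], [662.0, 320.0], [635.0, 199.0], [604.0, 206.0]]
scene ((346.0472106933594, 152.20172119140625), (13.75755786895752, 40.6175537109375), 58.392494201660156) 346.19447513812156 151.72854511970533 [634. 264.  19.] [636. 256.  25.]
[[599.0, 213.0], [631.0, 351.0], [669.0, 316.0], [636.0, 184.0]]
```

Both views agree to about 5 mm and match the stated sizes. The block's sides come out at about 159, 119, 80 and 55 mm, and the roller at about 124 mm.

| Target | x, y (mm) | TCP z (mm) |
|---|---|---|
| Squat jar lid | (490, -359) | 87 |
| Wide roller | (633, 262) | 69 |
| Cut corner | (548, -55) | 49 |

I'll close the fingers and travel high.

>>> {"op": "apply_moves", "data": {
  "targets": [
    {"x": 0.008,"y": 0.006,"z": 0.002,"fingers": 0},
    {"x": 0.025,"y": 0.018,"z": 0.005,"fingers": 0},
    {"x": 0.05,"y": 0.036,"z": 0.01,"fingers": 0},
    {"x": 0.08,"y": 0.058,"z": 0.015,"fingers": 0},
    {"x": 0.11,"y": 0.08,"z": 0.02,"fingers": 0},
    {"x": 0.14,"y": 0.102,"z": 0.02,"fingers": 0},
    {"x": 0.17,"y": 0.124,"z": 0.02,"fingers": 0},
    {"x": 0.2,"y": 0.146,"z": 0.02,"fingers": 0},
    {"x": 0.23,"y": 0.168,"z": 0.02,"fingers": 0},
    {"x": 0.255,"y": 0.186,"z": 0.02,"fingers": 0},
    {"x": 0.275,"y": 0.2,"z": 0.02,"fingers": 0},
    {"x": 0.285,"y": 0.207,"z": 0.02,"fingers": 0}
  ]
}}

```text
$.targets[0]: bad value
```

>>> {"op": "apply_moves", "data": {
  "targets": [
    {"x": 0.008,"y": 0.006,"z": 0.002,"yaw": 0,"fingers": 0},
    {"x": 0.025,"y": 0.018,"z": 0.005,"yaw": 0,"fingers": 0},
    {"x": 0.05,"y": 0.036,"z": 0.01,"yaw": 0,"fingers": 0},
    {"x": 0.08,"y": 0.058,"z": 0.015,"yaw": 0,"fingers": 0},
    {"x": 0.11,"y": 0.08,"z": 0.02,"yaw": 0,"fingers": 0},
    {"x": 0.14,"y": 0.102,"z": 0.02,"yaw": 0,"fingers": 0},
    {"x": 0.17,"y": 0.124,"z": 0.02,"yaw": 0,"fingers": 0},
    {"x": 0.2,"y": 0.146,"z": 0.02,"yaw": 0,"fingers": 0},
    {"x": 0.23,"y": 0.168,"z": 0.02,"yaw": 0,"fingers": 0},
    {"x": 0.255,"y": 0.186,"z": 0.02,"yaw": 0,"fingers": 0},
    {"x": 0.275,"y": 0.2,"z": 0.02,"yaw": 0,"fingers": 0},
    {"x": 0.285,"y": 0.207,"z": 0.02,"yaw": 0,"fingers": 0}
  ]
}}

```text
time: 1.3
position: [438.9, -396.5, 251.3]
orientation: [[0.001, 0.246, -0.969], [0.001, -0.969, -0.246], [-1.0, -0.001, -0.001]]
wrist_force: [0.3, 0.3, 0.4]
gripper_width: 0.003
```

>>> {"op": "apply_moves", "data": {
  "targets": [
    {"x": 0.01,"y": 0.008,"z": 0,"yaw": 0,"fingers": 0},
    {"x": 0.03,"y": 0.022,"z": 0,"yaw": 0,"fingers": 0},
    {"x": 0.046,"y": 0.035,"z": 0,"yaw": 0,"fingers": 0},
    {"x": 0.053,"y": 0.04,"z": 0,"yaw": 0,"fingers": 0},
    {"x": 0.053,"y": 0.04,"z": 0,"yaw": 0,"fingers": 0},
    {"x": 0.053,"y": 0.04,"z": 0,"yaw": 0,"fingers": 0},
    {"x": 0.053,"y": 0.04,"z": 0,"yaw": 0,"fingers": 0}
  ]
}}

```text
time: 2.0
position: [488.2, -360.7, 251.3]
orientation: [[-0.001, 0.24, -0.971], [-0.001, -0.971, -0.24], [-1.0, 0.0, 0.001]]
wrist_force: [0.4, 0.5, -0.4]
gripper_width: 0.001
```

```bash
cat > w.py <<'E'
import sys,pickle,cv2,numpy as np
from workcell import r
s=r.get_state();c=r.camera('wrist');cv2.imwrite(f'pics/{sys.argv[1]}.png',c['img'][:,:,::-1])
pickle.dump((s,c),open('w.pkl','wb'));print(s['time'],s['position'],np.abs(s['qd']).max())
X=np.array(list(map(float,sys.argv[2:5])))
T=np.array(c['T_tool_cam']);p=np.linalg.inv(T)@np.r_[np.array(s['orientation']).T@(X-s['position']),1]
q=np.array(c['intrinsics'])@p[:3];print('target px',q[:2]/q[2]);
E
python3 w.py w1 490 -359 56
```

```text
2.0 [ 488.19497444 -360.71629452  251.33669029] 0.33621090150941263
target px [250.59910206 161.41974979]
```

View pics/w1.png

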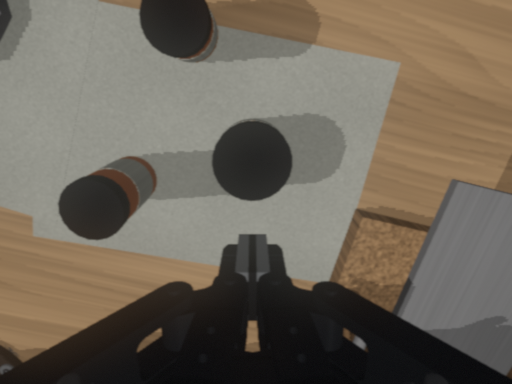

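The wrist view shows the lid centred at (252,160), and the target projects to (251,161), so they agree. Next: descend.

>>> {"op": "apply_moves", "data": {
  "targets": [
    {"x": 0,"y": 0,"z": -0.01,"yaw": 0,"fingers": 0},
    {"x": 0,"y": 0,"z": -0.03,"yaw": 0,"fingers": 0},
    {"x": 0,"y": 0,"z": -0.055,"yaw": 0,"fingers": 0},
    {"x": 0,"y": 0,"z": -0.08,"yaw": 0,"fingers": 0},
    {"x": 0,"y": 0,"z": -0.105,"yaw": 0,"fingers": 0},
    {"x": 0,"y": 0,"z": -0.13,"yaw": 0,"fingers": 0},
    {"x": 0,"y": 0,"z": -0.148,"yaw": 0,"fingers": 0},
    {"x": 0,"y": 0,"z": -0.158,"yaw": 0,"fingers": 0},
    {"x": 0,"y": 0,"z": -0.163,"yaw": 0,"fingers": 0},
    {"x": 0,"y": 0,"z": -0.164,"yaw": 0,"fingers": 0},
    {"x": 0,"y": 0,"z": -0.164,"yaw": 0,"fingers": 0},
    {"x": 0,"y": 0,"z": -0.164,"yaw": 0,"fingers": 0}
  ]
}}

```text
time: 3.25
position: [489.9, -359.7, 88.2]
orientation: [[0.001, 0.242, -0.97], [-0.001, -0.97, -0.242], [-1.0, 0.001, -0.001]]
wrist_force: [-0.0, 0.1, 0.4]
gripper_width: 0.006
```

>>> {"op": "apply_moves", "data": {
  "targets": [
    {"x": 0,"y": 0,"z": 0,"yaw": 0,"fingers": 0},
    {"x": 0,"y": 0,"z": 0,"yaw": 0,"fingers": 0},
    {"x": 0,"y": 0,"z": 0,"yaw": 0,"fingers": 0},
    {"x": 0,"y": 0,"z": 0,"yaw": 0,"fingers": 0},
    {"x": 0,"y": 0,"z": 0,"yaw": 0,"fingers": 0},
    {"x": 0,"y": 0,"z": 0,"yaw": 0,"fingers": 0},
    {"x": 0,"y": 0,"z": 0,"yaw": 0,"fingers": 0},
    {"x": 0,"y": 0,"z": 0,"yaw": 0,"fingers": 0},
    {"x": 0,"y": 0,"z": 0,"yaw": 0,"fingers": 0},
    {"x": 0,"y": 0,"z": 0,"yaw": 0,"fingers": 0},
    {"x": 0,"y": 0,"z": 0,"yaw": 0,"fingers": 0},
    {"x": 0,"y": 0,"z": 0,"yaw": 0,"fingers": 0}
  ]
}}

```text
time: 4.45
position: [489.4, -359.4, 87.3]
orientation: [[-0.0, 0.242, -0.97], [0.0, -0.97, -0.242], [-1.0, -0.0, 0.0]]
wrist_force: [0.3, -0.5, 0.1]
gripper_width: -0.003
```

>>> {"op": "apply_moves", "data": {
  "targets": [
    {"x": 0,"y": 0,"z": 0,"yaw": 0,"fingers": 0},
    {"x": 0,"y": 0,"z": 0,"yaw": 0,"fingers": 0},
    {"x": 0,"y": 0,"z": 0,"yaw": 0,"fingers": 0},
    {"x": 0,"y": 0,"z": 0,"yaw": 0,"fingers": 0},
    {"x": 0,"y": 0,"z": 0,"yaw": 0,"fingers": 0},
    {"x": 0,"y": 0,"z": 0,"yaw": 0,"fingers": 0},
    {"x": 0,"y": 0,"z": 0,"yaw": 0,"fingers": 0},
    {"x": 0,"y": 0,"z": 0,"yaw": 0,"fingers": 0},
    {"x": 0,"y": 0,"z": 0,"yaw": 0,"fingers": 0},
    {"x": 0,"y": 0,"z": 0,"yaw": 0,"fingers": 0},
    {"x": 0,"y": 0,"z": 0,"yaw": 0,"fingers": 0},
    {"x": 0,"y": 0,"z": 0,"yaw": 0,"fingers": 0}
  ]
}}

```text
time: 5.65
position: [489.5, -359.4, 87.3]
orientation: [[0.0, 0.242, -0.97], [-0.0, -0.97, -0.242], [-1.0, 0.0, 0.0]]
wrist_force: [-0.3, 0.5, 0.1]
gripper_width: 0.002
```

```bash
python3 w.py w2 490 -359 56; python3 -c "
from workcell import r;import cv2
cv2.imwrite('pics/s2.png',r.camera('scene')['img'][:,:,::-1])"
```

```text
5.65 [ 489.4569622  -359.39927474   87.33226688] 0.1852100578969566
target px [251.52795736 223.49447596]
```

View pics/s2.png

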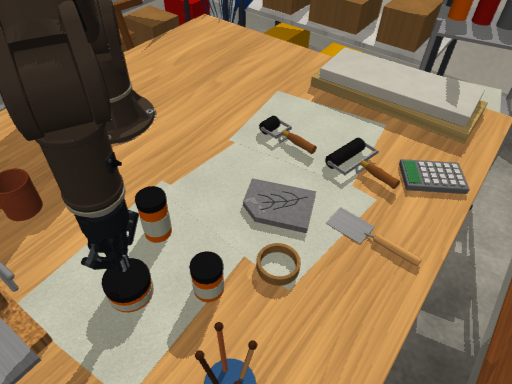

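The scene view shows the fingertips at about (124,262), just over the squat jar's lid, with nothing disturbed. I'll hold a little longer, then rise.

>>> {"op": "apply_moves", "data": {
  "targets": [
    {"x": 0,"y": 0,"z": 0,"yaw": 0,"fingers": 0},
    {"x": 0,"y": 0,"z": 0,"yaw": 0,"fingers": 0},
    {"x": 0,"y": 0,"z": 0,"yaw": 0,"fingers": 0},
    {"x": 0,"y": 0,"z": 0,"yaw": 0,"fingers": 0},
    {"x": 0,"y": 0,"z": 0.01,"yaw": 0,"fingers": 0},
    {"x": 0,"y": 0,"z": 0.03,"yaw": 0,"fingers": 0},
    {"x": 0,"y": 0,"z": 0.06,"yaw": 0,"fingers": 0},
    {"x": 0,"y": 0,"z": 0.09,"yaw": 0,"fingers": 0},
    {"x": 0,"y": 0,"z": 0.12,"yaw": 0,"fingers": 0},
    {"x": 0,"y": 0,"z": 0.145,"yaw": 0,"fingers": 0},
    {"x": 0,"y": 0,"z": 0.16,"yaw": 0,"fingers": 0},
    {"x": 0,"y": 0,"z": 0.164,"yaw": 0,"fingers": 0}
  ]
}}

```text
time: 6.95
position: [490.3, -359.9, 254.2]
orientation: [[0.003, 0.242, -0.97], [-0.002, -0.97, -0.242], [-1.0, 0.003, -0.003]]
wrist_force: [-0.1, 0.1, -0.3]
gripper_width: -0.002
```

>>> {"op": "apply_moves", "data": {
  "targets": [
    {"x": 0.002,"y": 0.008,"z": 0,"yaw": 0,"fingers": 0},
    {"x": 0.006,"y": 0.025,"z": 0,"yaw": 0,"fingers": 0},
    {"x": 0.012,"y": 0.05,"z": 0,"yaw": 0,"fingers": 0},
    {"x": 0.019,"y": 0.08,"z": 0,"yaw": 0,"fingers": 0},
    {"x": 0.026,"y": 0.11,"z": 0,"yaw": 0,"fingers": 0},
    {"x": 0.033,"y": 0.14,"z": 0,"yaw": 0,"fingers": 0},
    {"x": 0.04,"y": 0.17,"z": 0,"yaw": 0,"fingers": 0},
    {"x": 0.047,"y": 0.2,"z": 0,"yaw": 0,"fingers": 0},
    {"x": 0.054,"y": 0.23,"z": 0,"yaw": 0,"fingers": 0},
    {"x": 0.06,"y": 0.26,"z": 0,"yaw": 0,"fingers": 0},
    {"x": 0.067,"y": 0.29,"z": 0,"yaw": 0,"fingers": 0},
    {"x": 0.074,"y": 0.32,"z": 0,"yaw": 0,"fingers": 0}
  ]
}}

```text
time: 8.15
position: [562.5, -36.3, 250.2]
orientation: [[-0.002, 0.244, -0.97], [0.001, -0.97, -0.244], [-1.0, -0.001, 0.002]]
wrist_force: [0.9, -0.3, 0.1]
gripper_width: 0.0
```

>>> {"op": "apply_moves", "data": {
  "targets": [
    {"x": 0.007,"y": 0.03,"z": 0,"yaw": 0,"fingers": 0},
    {"x": 0.014,"y": 0.06,"z": 0,"yaw": 0,"fingers": 0},
    {"x": 0.021,"y": 0.09,"z": 0,"yaw": 0,"fingers": 0},
    {"x": 0.028,"y": 0.12,"z": 0,"yaw": 0,"fingers": 0},
    {"x": 0.035,"y": 0.15,"z": 0,"yaw": 0,"fingers": 0},
    {"x": 0.042,"y": 0.18,"z": 0,"yaw": 0,"fingers": 0},
    {"x": 0.049,"y": 0.21,"z": 0,"yaw": 0,"fingers": 0},
    {"x": 0.056,"y": 0.24,"z": 0,"yaw": 0,"fingers": 0},
    {"x": 0.062,"y": 0.267,"z": 0,"yaw": 0,"fingers": 0},
    {"x": 0.067,"y": 0.288,"z": 0,"yaw": 0,"fingers": 0},
    {"x": 0.069,"y": 0.298,"z": 0,"yaw": 0,"fingers": 0},
    {"x": 0.07,"y": 0.301,"z": 0,"yaw": 0,"fingers": 0}
  ]
}}

```text
time: 9.35
position: [632.0, 263.7, 250.2]
orientation: [[-0.002, 0.245, -0.97], [-0.0, -0.97, -0.245], [-1.0, -0.0, 0.002]]
wrist_force: [0.4, -0.4, 0.0]
gripper_width: 0.002
```

>>> {"op": "apply_moves", "data": {
  "targets": [
    {"x": 0,"y": 0,"z": 0,"yaw": 0,"fingers": 0},
    {"x": 0,"y": 0,"z": 0,"yaw": 0,"fingers": 0},
    {"x": 0,"y": 0,"z": 0,"yaw": 0,"fingers": 0}
  ]
}}

```text
time: 9.65
position: [633.6, 260.2, 251.5]
orientation: [[0.0, 0.241, -0.971], [-0.001, -0.971, -0.241], [-1.0, 0.001, -0.0]]
wrist_force: [0.0, -0.5, 0.5]
gripper_width: 0.004
```

```bash
python3 w.py w3 633 261 38
```

```text
9.65 [633.64335733 260.16005241 251.45781774] 0.2343967554394971
target px [250.83443135 160.36838825]
```

View pics/w3.png

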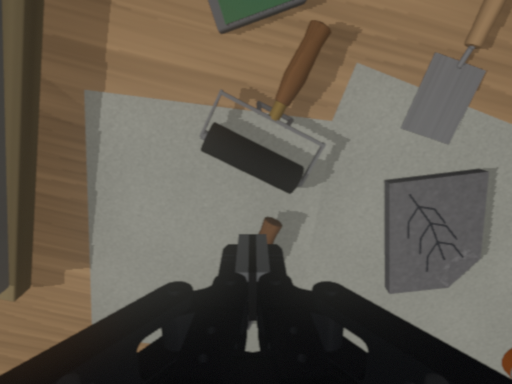

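The wide roller is centred at about (253,157) and the target projects to (251,160), within a few mm. The narrow brayer's handle tip shows at (271,222). I'll check how far away it is.

```bash
cat > wr.py <<'E'
import pickle,numpy as np
s,c=pickle.load(open('w.pkl','rb'))
def wr(u,v,z):
    T=np.array(c['T_tool_cam']);Rm=np.array(s['orientation']);o=Rm@T[:3,3]+s['position']
    k=Rm@T[:3,:3]@np.linalg.inv(c['intrinsics'])@[u,v,1];return (o+k*(z-o[2])/k[2]).round(0)
E
python3 - <<'E'
from wr import *
g=c['img'].max(2)[110:200,190:320]
import cv2
m=cv2.morphologyEx((g<50).astype('uint8'),cv2.MORPH_OPEN,np.ones((7,7)))
k=max(cv2.findContours(m,0,1)[0],key=cv2.contourArea);R=cv2.minAreaRect(k);print(R)
u,v=R[0][0]+190,R[0][1]+110;print(u,v,wr(u,v,19),wr(u,v,25),wr(u,v,38))
print('handle tip',wr(271,220,25),'cut',wr(484,248,18),wr(448,287,18))
E
```

```text
((63.100006103515625, 48.30000305175781), (101.51748657226562, 29.068883895874023), 26.56505012512207)
253.10000610351562 158.3000030517578 [632. 258.  19.] [633. 258.  25.] [636. 259.  38.]
handle tip [562. 218.  25.] cut [588. -66.  18.] [522. -45.  18.]
```

>>> {"op": "apply_moves", "data": {
  "targets": [
    {"x": 0,"y": -0.001,"z": -0.01,"yaw": 0,"fingers": 0},
    {"x": 0,"y": -0.001,"z": -0.03,"yaw": 0,"fingers": 0},
    {"x": 0,"y": -0.001,"z": -0.06,"yaw": 0,"fingers": 0},
    {"x": 0,"y": -0.001,"z": -0.09,"yaw": 0,"fingers": 0},
    {"x": 0,"y": -0.001,"z": -0.12,"yaw": 0,"fingers": 0},
    {"x": 0,"y": -0.001,"z": -0.145,"yaw": 0,"fingers": 0},
    {"x": 0,"y": -0.001,"z": -0.165,"yaw": 0,"fingers": 0},
    {"x": 0,"y": -0.001,"z": -0.176,"yaw": 0,"fingers": 0},
    {"x": 0,"y": -0.001,"z": -0.181,"yaw": 0,"fingers": 0},
    {"x": 0,"y": -0.001,"z": -0.182,"yaw": 0,"fingers": 0},
    {"x": 0,"y": -0.001,"z": -0.182,"yaw": 0,"fingers": 0},
    {"x": 0,"y": -0.001,"z": -0.182,"yaw": 0,"fingers": 0}
  ]
}}

```text
time: 10.9
position: [634.1, 261.0, 70.4]
orientation: [[0.002, 0.242, -0.97], [0.001, -0.97, -0.242], [-1.0, -0.0, -0.002]]
wrist_force: [0.0, 0.1, 0.3]
gripper_width: -0.001
```

>>> {"op": "apply_moves", "data": {
  "targets": [
    {"x": 0,"y": 0,"z": 0,"yaw": 0,"fingers": 0},
    {"x": 0,"y": 0,"z": 0,"yaw": 0,"fingers": 0},
    {"x": 0,"y": 0,"z": 0,"yaw": 0,"fingers": 0},
    {"x": 0,"y": 0,"z": 0,"yaw": 0,"fingers": 0},
    {"x": 0,"y": 0,"z": 0,"yaw": 0,"fingers": 0},
    {"x": 0,"y": 0,"z": 0,"yaw": 0,"fingers": 0},
    {"x": 0,"y": 0,"z": 0,"yaw": 0,"fingers": 0},
    {"x": 0,"y": 0,"z": 0,"yaw": 0,"fingers": 0},
    {"x": 0,"y": 0,"z": 0,"yaw": 0,"fingers": 0},
    {"x": 0,"y": 0,"z": 0,"yaw": 0,"fingers": 0},
    {"x": 0,"y": 0,"z": 0,"yaw": 0,"fingers": 0},
    {"x": 0,"y": 0,"z": 0,"yaw": 0,"fingers": 0}
  ]
}}

```text
time: 12.1
position: [633.5, 260.6, 69.3]
orientation: [[0.0, 0.242, -0.97], [-0.0, -0.97, -0.242], [-1.0, 0.0, 0.0]]
wrist_force: [0.3, -0.1, 0.9]
gripper_width: -0.003
```

>>> {"op": "apply_moves", "data": {
  "targets": [
    {"x": 0,"y": 0,"z": 0,"yaw": 0,"fingers": 0},
    {"x": 0,"y": 0,"z": 0,"yaw": 0,"fingers": 0},
    {"x": 0,"y": 0,"z": 0,"yaw": 0,"fingers": 0},
    {"x": 0,"y": 0,"z": 0,"yaw": 0,"fingers": 0},
    {"x": 0,"y": 0,"z": 0,"yaw": 0,"fingers": 0},
    {"x": 0,"y": 0,"z": 0,"yaw": 0,"fingers": 0},
    {"x": 0,"y": 0,"z": 0,"yaw": 0,"fingers": 0},
    {"x": 0,"y": 0,"z": 0,"yaw": 0,"fingers": 0},
    {"x": 0,"y": 0,"z": 0,"yaw": 0,"fingers": 0},
    {"x": 0,"y": 0,"z": 0,"yaw": 0,"fingers": 0},
    {"x": 0,"y": 0,"z": 0,"yaw": 0,"fingers": 0},
    {"x": 0,"y": 0,"z": 0,"yaw": 0,"fingers": 0}
  ]
}}

```text
time: 13.3
position: [633.5, 260.6, 69.3]
orientation: [[0.0, 0.242, -0.97], [-0.0, -0.97, -0.242], [-1.0, 0.0, -0.0]]
wrist_force: [-0.2, 0.2, -0.1]
gripper_width: 0.0
```

```bash
python3 -c "
from workcell import r;import cv2
cv2.imwrite('pics/s3.png',r.camera('scene')['img'][:,:,::-1])"
```

```text
(no output)
```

View pics/s3.png

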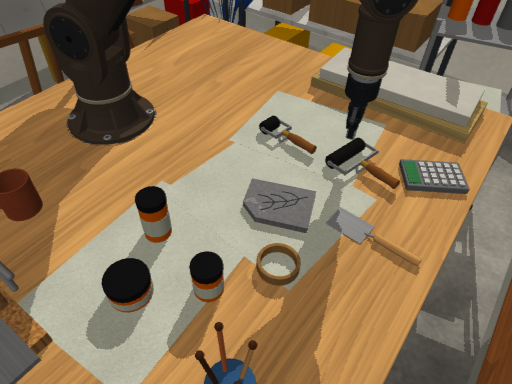

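The fingertips at (351,135) stand just above the middle of the wide roller, and nothing is disturbed. I'll hold briefly, rise, then go to the block.

>>> {"op": "apply_moves", "data": {
  "targets": [
    {"x": 0,"y": 0,"z": 0,"yaw": 0,"fingers": 0},
    {"x": 0,"y": 0,"z": 0,"yaw": 0,"fingers": 0},
    {"x": 0,"y": 0,"z": 0,"yaw": 0,"fingers": 0},
    {"x": 0,"y": 0,"z": 0,"yaw": 0,"fingers": 0},
    {"x": 0,"y": 0,"z": 0.01,"yaw": 0,"fingers": 0},
    {"x": 0,"y": 0,"z": 0.03,"yaw": 0,"fingers": 0},
    {"x": 0,"y": 0,"z": 0.06,"yaw": 0,"fingers": 0},
    {"x": 0,"y": 0,"z": 0.09,"yaw": 0,"fingers": 0},
    {"x": 0,"y": 0,"z": 0.12,"yaw": 0,"fingers": 0},
    {"x": 0,"y": 0,"z": 0.14,"yaw": 0,"fingers": 0},
    {"x": 0,"y": 0,"z": 0.15,"yaw": 0,"fingers": 0},
    {"x": 0,"y": 0,"z": 0.15,"yaw": 0,"fingers": 0}
  ]
}}

```text
time: 14.55
position: [634.1, 261.0, 221.2]
orientation: [[0.003, 0.242, -0.97], [0.001, -0.97, -0.242], [-1.0, -0.001, -0.003]]
wrist_force: [0.0, -1.3, 0.5]
gripper_width: -0.004
```

>>> {"op": "apply_moves", "data": {
  "targets": [
    {"x": -0.003,"y": -0.01,"z": 0,"yaw": 0,"fingers": 0},
    {"x": -0.008,"y": -0.03,"z": 0,"yaw": 0,"fingers": 0},
    {"x": -0.016,"y": -0.06,"z": 0,"yaw": 0,"fingers": 0},
    {"x": -0.026,"y": -0.095,"z": 0,"yaw": 0,"fingers": 0},
    {"x": -0.035,"y": -0.13,"z": 0,"yaw": 0,"fingers": 0},
    {"x": -0.045,"y": -0.165,"z": 0,"yaw": 0,"fingers": 0},
    {"x": -0.054,"y": -0.2,"z": 0,"yaw": 0,"fingers": 0},
    {"x": -0.064,"y": -0.235,"z": 0,"yaw": 0,"fingers": 0},
    {"x": -0.073,"y": -0.27,"z": 0,"yaw": 0,"fingers": 0},
    {"x": -0.08,"y": -0.296,"z": 0,"yaw": 0,"fingers": 0},
    {"x": -0.084,"y": -0.311,"z": 0,"yaw": 0,"fingers": 0},
    {"x": -0.085,"y": -0.316,"z": 0,"yaw": 0,"fingers": 0}
  ]
}}

```text
time: 15.75
position: [547.3, -57.5, 218.4]
orientation: [[-0.002, 0.24, -0.971], [-0.001, -0.971, -0.24], [-1.0, 0.0, 0.002]]
wrist_force: [0.2, 0.1, -0.7]
gripper_width: -0.005
```

>>> {"op": "apply_moves", "data": {
  "targets": [
    {"x": 0,"y": 0,"z": 0,"yaw": 0,"fingers": 0},
    {"x": 0,"y": 0,"z": 0,"yaw": 0,"fingers": 0},
    {"x": 0,"y": 0,"z": 0,"yaw": 0,"fingers": 0}
  ]
}}

```text
time: 16.05
position: [548.8, -53.6, 219.2]
orientation: [[0.0, 0.245, -0.97], [0.001, -0.97, -0.245], [-1.0, -0.001, -0.0]]
wrist_force: [0.2, -0.3, -0.6]
gripper_width: -0.003
```

```bash
python3 w.py w4 548 -55 18
```

```text
16.05 [548.76371739 -53.63142136 219.20595685] 0.2936201862843127
target px [252.97850742 163.31893011]
```

View pics/w4.png

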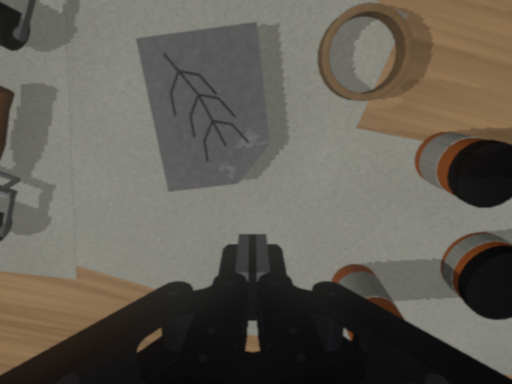

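The cut edge runs from (269,140) to (238,183), so its middle is at (253.5,161.5). The target projects to (253,163), so they agree. Next: descend and hold.

>>> {"op": "apply_moves", "data": {
  "targets": [
    {"x": 0,"y": 0,"z": -0.01,"yaw": 0,"fingers": 0},
    {"x": 0,"y": 0,"z": -0.03,"yaw": 0,"fingers": 0},
    {"x": 0,"y": 0,"z": -0.055,"yaw": 0,"fingers": 0},
    {"x": 0,"y": 0,"z": -0.08,"yaw": 0,"fingers": 0},
    {"x": 0,"y": 0,"z": -0.105,"yaw": 0,"fingers": 0},
    {"x": 0,"y": 0,"z": -0.13,"yaw": 0,"fingers": 0},
    {"x": 0,"y": 0,"z": -0.15,"yaw": 0,"fingers": 0},
    {"x": 0,"y": 0,"z": -0.163,"yaw": 0,"fingers": 0},
    {"x": 0,"y": 0,"z": -0.169,"yaw": 0,"fingers": 0},
    {"x": 0,"y": 0,"z": -0.17,"yaw": 0,"fingers": 0},
    {"x": 0,"y": 0,"z": -0.17,"yaw": 0,"fingers": 0},
    {"x": 0,"y": 0,"z": -0.17,"yaw": 0,"fingers": 0}
  ]
}}

```text
time: 17.3
position: [549.1, -55.4, 50.2]
orientation: [[0.002, 0.242, -0.97], [-0.0, -0.97, -0.242], [-1.0, 0.0, -0.001]]
wrist_force: [0.3, -0.0, 1.5]
gripper_width: -0.0
```

>>> {"op": "apply_moves", "data": {
  "targets": [
    {"x": 0,"y": 0,"z": 0,"yaw": 0,"fingers": 0},
    {"x": 0,"y": 0,"z": 0,"yaw": 0,"fingers": 0},
    {"x": 0,"y": 0,"z": 0,"yaw": 0,"fingers": 0},
    {"x": 0,"y": 0,"z": 0,"yaw": 0,"fingers": 0},
    {"x": 0,"y": 0,"z": 0,"yaw": 0,"fingers": 0},
    {"x": 0,"y": 0,"z": 0,"yaw": 0,"fingers": 0},
    {"x": 0,"y": 0,"z": 0,"yaw": 0,"fingers": 0},
    {"x": 0,"y": 0,"z": 0,"yaw": 0,"fingers": 0},
    {"x": 0,"y": 0,"z": 0,"yaw": 0,"fingers": 0},
    {"x": 0,"y": 0,"z": 0,"yaw": 0,"fingers": 0},
    {"x": 0,"y": 0,"z": 0,"yaw": 0,"fingers": 0},
    {"x": 0,"y": 0,"z": 0,"yaw": 0,"fingers": 0}
  ]
}}

```text
time: 18.5
position: [548.4, -55.4, 49.3]
orientation: [[-0.0, 0.242, -0.97], [-0.0, -0.97, -0.242], [-1.0, 0.0, 0.0]]
wrist_force: [0.6, -0.1, 0.5]
gripper_width: -0.002
```

>>> {"op": "apply_moves", "data": {
  "targets": [
    {"x": 0,"y": 0,"z": 0,"yaw": 0,"fingers": 0},
    {"x": 0,"y": 0,"z": 0,"yaw": 0,"fingers": 0},
    {"x": 0,"y": 0,"z": 0,"yaw": 0,"fingers": 0},
    {"x": 0,"y": 0,"z": 0,"yaw": 0,"fingers": 0},
    {"x": 0,"y": 0,"z": 0,"yaw": 0,"fingers": 0},
    {"x": 0,"y": 0,"z": 0,"yaw": 0,"fingers": 0},
    {"x": 0,"y": 0,"z": 0,"yaw": 0,"fingers": 0},
    {"x": 0,"y": 0,"z": 0,"yaw": 0,"fingers": 0},
    {"x": 0,"y": 0,"z": 0,"yaw": 0,"fingers": 0},
    {"x": 0,"y": 0,"z": 0,"yaw": 0,"fingers": 0},
    {"x": 0,"y": 0,"z": 0,"yaw": 0,"fingers": 0},
    {"x": 0,"y": 0,"z": 0,"yaw": 0,"fingers": 0}
  ]
}}

```text
time: 19.7
position: [548.4, -55.4, 49.3]
orientation: [[-0.0, 0.242, -0.97], [-0.0, -0.97, -0.242], [-1.0, 0.0, 0.0]]
wrist_force: [-1.0, 0.3, -0.6]
gripper_width: -0.002
```

>>> {"op": "apply_moves", "data": {
  "targets": [
    {"x": 0,"y": 0,"z": 0,"yaw": 0,"fingers": 0},
    {"x": 0,"y": 0,"z": 0,"yaw": 0,"fingers": 0},
    {"x": 0,"y": 0,"z": 0,"yaw": 0,"fingers": 0},
    {"x": 0,"y": 0,"z": 0,"yaw": 0,"fingers": 0},
    {"x": 0,"y": 0,"z": 0,"yaw": 0,"fingers": 0}
  ]
}}

```text
time: 20.2
position: [548.4, -55.4, 49.3]
orientation: [[0.0, 0.242, -0.97], [-0.0, -0.97, -0.242], [-1.0, 0.0, 0.0]]
wrist_force: [0.3, -0.2, -0.0]
gripper_width: 0.002
```

```bash
python3 w.py w5 548 -55 18; python3 -c "
from workcell import r;import cv2
cv2.imwrite('pics/s4.png',r.camera('scene')['img'][:,:,::-1])"
```

```text
20.2 [548.44266299 -55.3687377   49.32920762] 0.09279524098130325
target px [251.17960951 224.99218284]
```

View pics/s4.png

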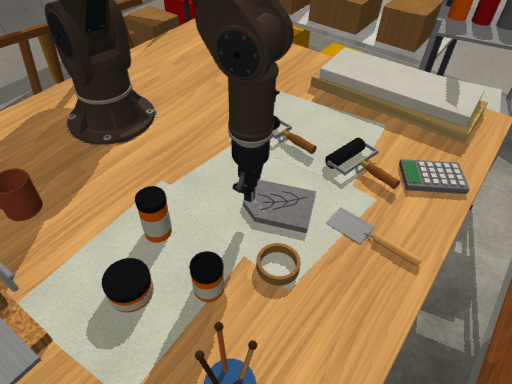

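View pics/w5.png

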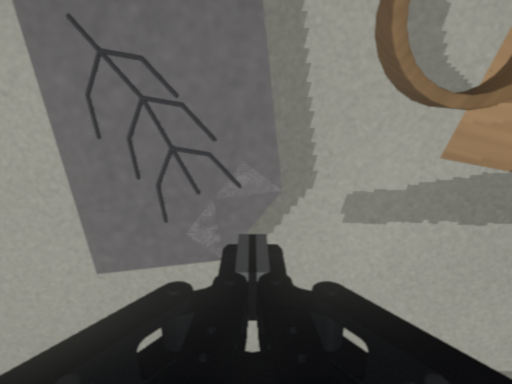

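The cut edge runs from (281,188) to about (220,262). Its middle, (250.5,225), coincides with the projected target at (251,225).

```bash
python3 -c "
from workcell import r
print(r.hand_in())"
```

```text
the job is handed in; nothing more can be done
None
```

I pointed straight down, fingers shut, at the three things in the order asked, and handed the job in still pointing at the block's cut-off corner. It took about 20 s of the 61 s allowed.

| Target | Fingertips x, y, z (mm) | Height above target | Hold |
|---|---|---|---|
| Squat jar's lid | (489.5, -359.4, 87) | about 31 mm | about 2.8 s |
| Middle of the wide roller | (633.5, 260.6, 69) | about 31 mm | about 2.8 s |
| Cut-off corner of the block | (548.4, -55.4, 49) | about 31 mm | about 3 s, still there at hand-in |

- **Position:** the top and scene views agreed to about 5 mm, and the wrist view put each target within about 4 mm. At the corner, the middle of the cut edge and my target fell on the same pixel, to within 1.
- **Contact:** the wrist force readings stayed at noise level, under 2 N. The scene pictures taken at each stop show nothing moved.
- **Clearance:** all travel between targets was at z about 220–250 mm, well above the other jars and the narrow brayer.
- **Refused call:** my first move call was rejected as a bad value because it left out yaw, so nothing moved. No check failed.

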